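Lay the glove carton down on the dispensing board

ROBOT

A 6-joint arm with a two-finger parallel gripper is mounted at the origin on the work surface. World frame = base frame: x ahead of the robot, y to its left, z up, the work surface at z = 0. Lengths are in m, angles in rad, forces in N, time in s.
With the tool pointing down it reaches from about 0.4 to 0.825 m from the base axis. Payload 7 kg.
Tool frame: the origin (TCP) lies midway between the tips of the shut fingers; the grasp point (between the pads) lies 19 mm behind it; z points along the fingers, y is the line along which they close (so a half turn about z gives the same grasp; the last joint's range is limited). The gripper opens to 88 mm and grips with 3 to 60 N. Pads are 19 mm wide; open, the fingers measure 130 mm over their backs; the gripper's body (78 mm by 193 mm) begins 47 mm behind the grasp point.
Start: joints at [1.619, 0.359, 0.012, 0, -1.224, -0.288], TCP at [0.16, 0.656, 0.227] pointing down, gripper open.
Joint ranges: [-3.07, 3.07], [-1.43, 2.12], [-1.02, 1.25], [-3.03, 1.67], [-3.05, -0], [-3.03, 3.03]. Speed limits (rad/s): [2.39, 2.39, 3.01, 3.14, 3.14, 3.14].

INTERFACE

Orientations are given as [roll, pitch, yaw] about the fixed x, y, z axes, in that order (R = Rz(yaw) Ry(pitch) Rx(roll)).
In Python, from station import get_state, grab_frame, calibration, job_done, boxes_of, regions_of, spot_point gives the robot as it stands. The module is installed in compiled form; this text tells all that it offers.
- The arm moves only by the tool arm_command, never from a script. Its argument "commands" is a list of rows, each an object of numbers: "tx", "ty", "tz": the shift along the tool's x, y, z each as a share of 25 cm, from -1 to 1; "twist": the turn about the tool's z as a share of 180 degrees, from -1 to 1. A call has exactly 8 rows; each row is the pose to reach, as a shift and turn from the pose commanded when the call began, along the tool's axes at that moment, turning the shorter way round; what a row does not reach only later rows make up. A row lasts 1/12 s, in which the tool goes at most 41.7 mm and 7.16 degrees, less where a joint would pass 70% of its speed; a pose out of reach is approached as far as the arm can. A call with a number of a shift or a turn outside -1 to 1 is refused whole. A call with a gripper value outside its range is refused whole. "claw" is the opening, from 0 (shut) to 1 (fully open), set as the call begins (left out, the last holds). The fingers move at their own pace and stop on an object; "grip_force" is the grip in N (left out, the last holds). Time passes only in rows, so rows that repeat a pose let the fingers close, or fill a call up. It gives the time, the measured TCP pose, the force, the opening and the grip force at its end, in the units of the state.
- get_state(): the state, without advancing time (a new reading comes with each control period).
- grab_frame(name): name is "scene" or "side" or "wrist"; returns the picture (384x512x3 uint8, red, green, blue); there is no depth.
- calibration(name): a dict with "camera_matrix" (3x3 intrinsics, pixels), "k1" (the pictures are not rectified: a ray, as slopes to the right and down, at radius r is drawn at 1 + k1 r^2 times it, then the intrinsics apply), "extrinsics" (4x4, takes a point from camera to world coordinates). Camera axes: x right, y down, z forward; pixel columns grow to the right and rows downward; lengths in m; the calibration is good to about 2 mm. A picture is of the moment at which its call begins: read the wrist's pose just before it. calibration takes no time and is no camera call; for the wrist camera it gives the pose at the moment of the call.
- job_done(): hands the job in; it is judged then, once.
Trained networks look in the newest picture that a camera, given by its name, has taken for a name from the list of things; names that differ only in an ending like _2 or _b are one class to them, and where a whole thing is asked for, a point or a joint stands for the part that bears it (a point fixed in the world has none). Each returns a list of dicts, best first, with "score" (0 to 1); they miss things now and then, are a little off and sometimes report something else, mostly with a low value. They report only what shows in the picture. A call takes as long as a camera call. They do not tell look-alikes from the thing itself.
- boxes_of(query, camera): "rect" ([left, top, right, bottom] in pixels, round what is visible of it).
- regions_of(query, camera): "region" (384x512 bool, what is visible of it) and "rect" ([left, top, right, bottom] in pixels, round what is visible of it).
- spot_point(query, camera): "uv" ([column, row] in pixels: a listed point, or the origin of a listed thing).
The state is a dict: "t": time; "q": joint angles; "qd": joint speeds; "joint_efforts": joint torques, N m; "eef_pos": TCP position; "ee_rot": TCP orientation; "force": force on the tool from outside, world axes, zero at the start; "moment": the same for the moment, N m; "width": finger opening in m; "gripper_force": force on a finger pad.
Only numpy, scipy, OpenCV 4.12 (cv2) and the standard library are available. Lean on these libraries where they do the work, as an engineer would, in place of code of your own. Each camera call takes 0.05 s, during which the arm holds its last target. There are 200 camera calls.

TASK

The big cardboard glove carton stands on end on the white dispensing board: push it over from high on the side that has the oval opening, so that it topples away from your push and lies inside the grey taped outline with its opening facing up. Then push its foot end along the board until its other end is flush and square against the metal stop rail, with the carton still inside the outline. Only push, never lift or carry the carton, leave everything else where it stands, and finish clear of it all.

Things in the scene. Friction and masses are not known exactly. Their poses are not given: they have to be found in the camera images.
- board: white board fixed to the bench, 430 x 250 mm (x -225..205, y -125..125), top face 8 mm above the bench. Origin at bench height; x runs level from the standing carton towards the stop rail, y across, z up. On it a flat grey taped outline with inner edges at x = -140 mm and y = -100 and +100 mm; its fourth side is the stop rail
- stop (a point): middle of the foot of the stop rail's face that the carton is pushed against, on the board's top, at x = +165 mm of the board. The rail is a fixed aluminium bar 216 mm wide across the board, 25 mm thick and 40 mm tall above the board
- carton: closed cardboard carton, 70 (x) x 115 (y) x 220 mm (z), 0.17 to 0.35 kg, standing on end at the start, base partly over the tape line; origin at the centre of that foot end. Flat dark oval opening on its -x face; its +x face looks to the rail. Tilted 18 degrees towards +x it topples by itself about its lower +x edge, to lie 70 mm high, -x axis up, head 35 to 70 mm short of the rail
- carton_middle (a point): centre of the carton's volume
- carton_foot (a point): centre of the carton's foot end (the 70 x 115 mm end it stands on at first)
- carton_head (a point): centre of the carton's other 70 x 115 mm end, on top at first, that goes against the stop rail. A carton lying askew meets the rail with one corner and does not square itself under a straight push: its foot must also be swung sideways
- beaker: bystander, leave alone: open glass beaker, 60 mm across, 75 mm tall; origin under it at its centre
- dish: bystander, leave alone: low white round dish, 70 mm across, 18 mm tall; origin under it at its centre
- jar: bystander, leave alone: amber jar with black lid, 56 mm across, 85 mm tall; origin under it at its centre
- slide_box: bystander, leave alone: small cardboard box standing up, 45 x 80 x 100 mm tall; origin under it at its centre
- wash_bottle: bystander, leave alone: white plastic bottle, 60 mm across, 160 mm tall; origin under it at its centre
- marker: bystander, leave alone: marker pen lying flat, 120 mm long, 16 mm thick; origin under it at its middle, x along it
- weight: bystander, leave alone: brass weight, 36 mm across, 35 mm tall; origin under it at its centre
Things that resemble listed ones, but are neither listed nor needed, are in the scene too. What is shaped like the carton but pink or red is not meant.

How it is judged:
By the outcome, as a careful person would: the job done as asked, in the order asked, and still so for the second after the job is handed in, with the robot touching nothing.
It also fails if it takes over 45 s, if anything falls off the work surface, if the arm or the gripper's body presses on something with over 40 N, if the wrist force passes 120 N, or if a joint passes its speed limit or range.

## Working session

There is one attempt and no reset: what is moved stays moved. The work goes in short steps, Python scripts to look and compute and a tool call to move; the robot and the scene stay as the last step left them, time stands still between calls to the robot, and variables do not carry over. Pictures are saved under pics/ and viewed, at most 10 in all, crops included, and the job is handed in when it is done.

Besides the shell and the picture viewer there is one more tool, called after "Emit:" in YAML: its name, and indented under it one key for each argument. arm_command: Moves the arm, as the interface text tells. Shift numbers are shares of 25 cm and turn numbers shares of 180 degrees, none past 1 either way. Its arguments: {"type":"object","properties":{"commands":{"type":"array"},"claw":{"type":"number"},"grip_force":{"type":"number"}},"required":["commands"]}

```bash
mkdir -p pics
cat > h.py <<'E'
import numpy as np, cv2
from station import *
def proj(P,cam):
    c=calibration(cam);K=np.array(c["camera_matrix"]);T=np.linalg.inv(np.array(c["extrinsics"]))
    p=np.atleast_2d(P)@T[:3,:3].T+T[:3,3];s=p[:,:2]/p[:,2:];s=s*(1+c["k1"]*(s**2).sum(1,keepdims=True))
    return s@K[:2,:2].T+K[:2,2]
def ray(uv,cam):
    c=calibration(cam);K=np.array(c["camera_matrix"]);E=np.array(c["extrinsics"])
    d=(np.array(uv,float)-K[:2,2])/[K[0,0],K[1,1]];s=d.copy()
    for _ in range(20): s=d/(1+c["k1"]*(s@s))
    return E[:3,3],E[:3,:3]@np.r_[s,1]
def onz(uv,cam,z):
    o,d=ray(uv,cam);return o+d*(z-o[2])/d[2]
def tri(uvs):
    A=np.zeros((3,3));b=np.zeros(3)
    for cam,uv in uvs:
        o,d=ray(uv,cam);d/=np.linalg.norm(d);M=np.eye(3)-np.outer(d,d);A+=M;b+=M@o
    return np.linalg.solve(A,b)
def save(cam,name):
    im=grab_frame(cam);cv2.imwrite(f"pics/{name}.png",im[:,:,::-1]);return im
E
python3 - <<'E'
from h import *
np.set_printoptions(precision=4,suppress=True)
a=save("scene","a");b=save("side","b")
cv2.imwrite("pics/ab.png",cv2.resize(np.hstack([a,b])[:,:,::-1],(800,300)))
for c in("scene","side"):
    print(c,np.array(calibration(c)["extrinsics"])[:3,3])
    for n in("board","stop","carton","carton_middle","carton_foot","carton_head"):
        print(n,[(np.round(r["uv"],1),round(r["score"],2)) for r in spot_point(n,c)[:4]])
    print([(r["rect"],round(r["score"],2)) for r in boxes_of("carton",c)[:4]])
s=get_state();print(s)
E
```

```text
scene [1.3758 0.0309 1.0084]
board [(array([240. , 227.9]), 0.97)]
stop []
carton [(array([127.1, 192.2]), 0.94), (array([194.3, 226. ]), 0.73), (array([116.9, 235.7]), 0.6), (array([202.9, 165.8]), 0.6)]
carton_middle [(array([124.6, 166.8]), 0.78), (array([107.7, 211.8]), 0.63), (array([197.6, 138.5]), 0.61), (array([190.4, 197.6]), 0.57)]
carton_foot [(array([114.8, 233. ]), 0.9), (array([200.6, 166.9]), 0.9), (array([129.7, 191.1]), 0.8), (array([194.2, 224.1]), 0.63)]
carton_head [(array([116.8, 141.3]), 0.96), (array([184.2, 169.7]), 0.88), (array([193.8, 114.7]), 0.85), (array([ 97.4, 182. ]), 0.83)]
[([98.4, 126.3, 142.6, 207.1], 0.92), ([162.9, 155.3, 208.1, 239.5], 0.89), ([71.2, 171.8, 137.2, 244.6], 0.78), ([174.9, 105.1, 219.5, 174.6], 0.59)]
side [0.4137 0.6065 0.8229]
board [(array([256.1, 226.1]), 0.71), (array([229.6, 271. ]), 0.26)]
stop [(array([231.6, 268.1]), 0.66)]
carton [(array([350.7, 205.2]), 0.83), (array([316.4, 158.7]), 0.75), (array([269.3, 194.4]), 0.62)]
carton_middle [(array([270.4, 168.8]), 0.74), (array([355.8, 180.7]), 0.72), (array([320.3, 131.6])
[... 169 characters left out ...]
7.3, 100.8]), 0.85), (array([273.6, 135.8]), 0.66), (array([367.7, 151.2]), 0.66)]
[([327.5, 139.2, 390.4, 219.2], 0.96), ([300.1, 96.1, 344.6, 167.7], 0.75), ([255.1, 84.9, 281.8, 132.2], 0.69), ([249.2, 128.8, 296.0, 202.8], 0.59)]
{'t': 0.8, 'q': array([ 1.6191,  0.3586,  0.0119,  0.    , -1.2241, -0.2881]), 'qd': array([ 0.0006, -0.0001, -0.0003,  0.0034, -0.0026, -0.0009]), 'joint_efforts': array([  0.0026, -58.2276,  29.33  ,   7.0027,   0.0128,  -0.    ]), 'eef_pos': array([0.1603, 0.6557, 0.2266]), 'ee_rot': array([-3.1415,  0.    , -0.2397]), 'force': array([ 0.6498, -0.1372, -0.3267]), 'moment': array([-0.0097, -0.0163, -0.0183]), 'gripper_force': 0.0, 'width': 0.08762077957848027}
```

View pics/a.png

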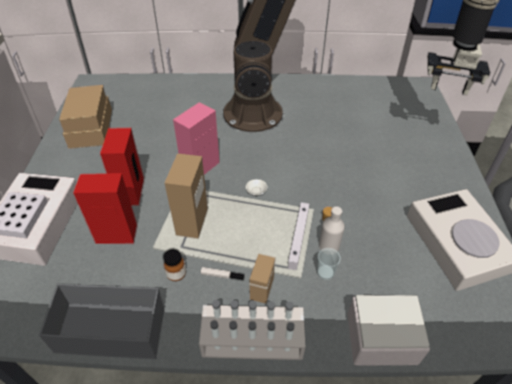

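View pics/b.png

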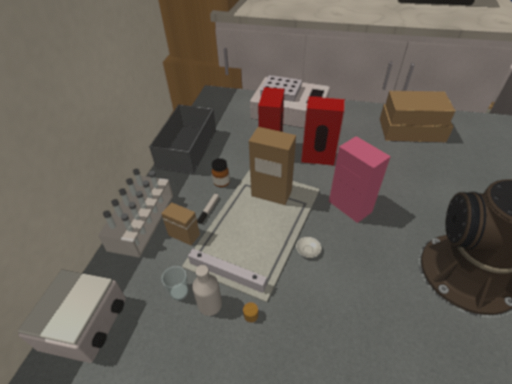

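The scene picture shows these possible cartons: brown on the board (188,196), pink (198,140), and red (123,165) and (108,208). There is also a brown stack at (87,115) and the small slide_box at (262,278). The brown one on the board fits the description. Next is a close crop to check that and to read the board corners.

Run:
```python
import cv2,numpy as np
a=cv2.imread("pics/a.png")[145:285,140:340];b=cv2.imread("pics/b.png")[120:300,170:350]
cv2.imwrite("pics/ca.png",cv2.resize(a,None,fx=4,fy=4,interpolation=cv2.INTER_CUBIC))
cv2.imwrite("pics/cb.png",cv2.resize(b,None,fx=3.333333,fy=3.333333,interpolation=cv2.INTER_CUBIC))
```

```text
(no output)
```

View pics/ca.png

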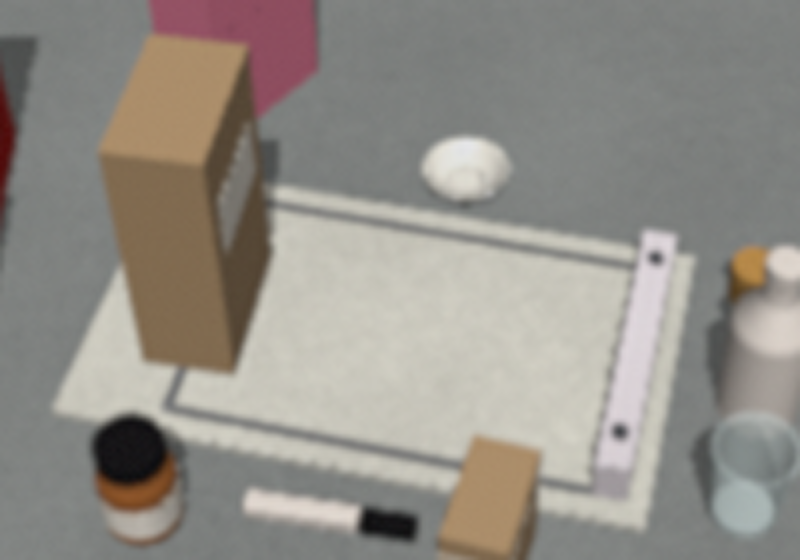

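View pics/cb.png

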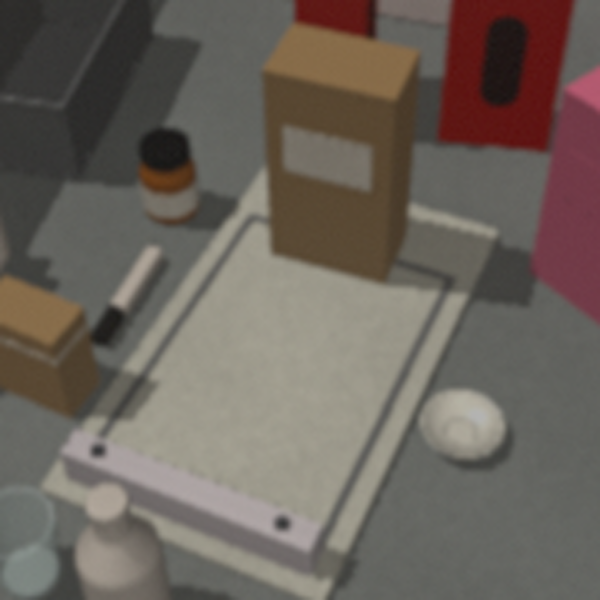

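The brown carton at (188,196) stands over the tape line with its label face (+x) towards the rail, and its oval side is hidden behind it. I'll fit the board and carton poses from the corners.

```bash
cat > fit.py <<'E'
from h import *
from scipy.optimize import least_squares
S=lambda p:np.array(p)/4+[140,145]-.4
D=lambda p:np.array(p)/3.33333+[170,120]-.35
bs=[((-225,-125,8),(53,410)),((205,-125,8),(645,528)),((205,125,8),(693,257)),((-140,-100,8),(182,402)),((190,108,48),(677,233)),((165,108,48),(643,230)),((165,-108,48),(597,463)),((190,-108,48),(633,465))]
bd=[((-225,125,8),(498,233)),((-225,-125,8),(265,170)),((-140,100,8),(445,283)),((-140,-100,8),(258,222)),((165,-108,48),(80,432)),((165,108,48),(325,540)),((205,-125,8),(45,488))]
cs=[((-35,-57.5,0),(145,358)),((35,-57.5,0),(235,372)),((35,57.5,0),(270,255)),((-35,57.5,220),(150,37)),((35,57.5,220),(248,45)),((35,-57.5,220),(205,163)),((-35,-57.5,220),(102,152))]
cd=[((35,-57.5,220),(265,70)),((35,57.5,220),(397,97)),((-35,-57.5,220),(293,25)),((-35,57.5,220),(420,50)),((35,-57.5,0),(272,252)),((35,57.5,0),(388,280))]
def W(x,P,z0):
    c,s=np.cos(x[2]),np.sin(x[2]);P=np.array(P)/1000
    return P@np.array([[c,s,0],[-s,c,0],[0,0,1]])+[x[0],x[1],z0]
def fit(a,b,z0,x0):
    f=lambda x:np.r_[proj(W(x,[p for p,_ in a],z0),"scene")-[S(q) for _,q in a],proj(W(x,[p for p,_ in b],z0),"side")-[D(q) for _,q in b]].ravel()
    r=least_squares(f,x0,loss="soft_l1");return r.x,r.fun
if __name__=="__main__":
    np.set_printoptions(precision=4,suppress=True)
    B,e=fit(bs,bd,0,[.5,0,1.5]);print("board",B,"deg",np.degrees(B[2]));print(e.reshape(-1,2).round(1).tolist())
    C,e=fit(cs,cd,.008,[.5,-.1,1.5]);print("carton",C,np.degrees(C[2]));print(e.reshape(-1,2).round(1).tolist())
    c,s=np.cos(B[2]),np.sin(B[2]);R=np.array([[c,s],[-s,c]])
    print("carton in board",R@(C[:2]-B[:2]),np.degrees(C[2]-B[2]))
    np.save("board.npy",B)
    for n in["beaker","dish","jar","slide_box","wash_bottle","marker","weight"]:
        l=[(cm,spot_point(n,cm)) for cm in("scene","side")]
        for cm,r in l: print(n,cm,[(np.round(R@(onz(q["uv"],cm,0)[:2]-B[:2]),3),round(q["score"],2)) for q in r[:2]])
    # red/pink bases (board frame)
    for q in[(116.9,235.7),(202.9,165.8),(127,192)]: print("lookalike",R@(onz(q,"scene",0)[:2]-B[:2]))
E
python3 fit.py
```

```text
board [ 0.5775 -0.0268  1.3658] deg 78.25236973847265
[[-0.1, -0.9], [0.5, -0.9], [0.8, -0.9], [-1.6, -0.1], [0.4, -0.4], [0.7, -1.1], [-0.1, -0.9], [0.2, 0.4], [0.2, -0.7], [0.6, -2.2], [0.1, -0.2], [-1.5, 0.1], [-1.3, -0.5], [-0.4, -4.1], [-1.9, 0.5]]
carton [ 0.5577 -0.1706  1.4432] 82.68829828001125
[[-0.4, 0.5], [0.3, -0.0], [0.2, -0.2], [-0.8, -1.4], [-0.5, -1.0], [-0.2, -0.5], [-0.9, -0.7], [-0.8, 0.4], [-0.1, 0.9], [-0.4, -0.3], [0.2, -0.0], [-0.4, 1.2], [-0.7, 1.5]]
carton in board [-0.1449 -0.0099] 4.43592854153859
beaker scene [(array([ 0.278, -0.098]), 0.73), (array([-0.137, -0.017]), 0.46)]
beaker side [(array([ 0.27 , -0.094]), 0.6), (array([-0.14 , -0.013]), 0.16)]
dish scene [(array([0.016, 0.168]), 0.61)]
dish side [(array([0.011, 0.16 ]), 0.96)]
jar scene [(array([-0.131, -0.191]), 0.81), (array([-0.142, -0.002]), 0.53)]
jar side [(array([-0.133, -0.186]), 0.79)]
slide_box scene [(array([ 0.118, -0.179]), 0.88)]
slide_box side [(array([ 0.107, -0.188]), 0.89)]
wash_bottle scene [(array([ 0.263, -0.013]), 0.81), (array([-0.25,  0.21]), 0.36)]
wash_bottle side [(array([ 0.26 , -0.002]), 0.84)]
marker scene [(array([-0.   , -0.165]), 0.52)]
marker side [(array([ 0.002, -0.156]), 0.55)]
weight scene [(array([0.245, 0.107]), 0.42)]
weight side [(array([0.252, 0.099]), 0.82), (array([-0.435, -0.12 ]), 0.53)]
lookalike [-0.3484 -0.1093]
lookalike [-0.1887  0.2375]
lookalike [-0.3936  0.0638]
```

```bash
cat >> h.py <<'E'
B=np.array([.5775,-.0268,1.3658])   # board pose
def b2w(x,y): c,s=np.cos(B[2]),np.sin(B[2]); return np.array([B[0]+c*x-s*y,B[1]+s*x+c*y])
def w2b(p): c,s=np.cos(B[2]),np.sin(B[2]); d=np.array(p[:2])-B[:2]; return np.array([c*d[0]+s*d[1],-s*d[0]+c*d[1]])
def plan(x,y,z,yawdeg):
    s=get_state();w=s["ee_rot"][2];p=s["eef_pos"];d=np.array([x,y,z])-p
    c,n=np.cos(w),np.sin(w)
    tw=-(np.radians(yawdeg)-w);tw=(tw+np.pi)%(2*np.pi)-np.pi
    print("shares tx,ty,tz,twist",np.round([(c*d[0]+n*d[1])/.25,(n*d[0]-c*d[1])/.25,-d[2]/.25,tw/np.pi],3),"mm",np.round(d*1000))
E
python3 -c "
from h import *
C=np.array([.5577,-.1706,1.4432]);l=-.09
x,y=C[0]+l*np.cos(C[2]),C[1]+l*np.sin(C[2]);print(x,y,w2b([x,y]));plan(x,y,.3,np.degrees(C[2])-180)"
```

```text
0.5462474658297184 -0.25986835643764555 [-0.23455019 -0.01684606]
shares tx,ty,tz,twist [ 2.369  3.191 -0.294  0.464] mm [ 386. -916.   73.]
```

Emit:
arm_command:
  commands:
    - {"tz": -0.3}
    - {"tz": -0.3}
    - {"tx": 0.6, "ty": 0.8, "tz": -0.3}
    - {"tx": 0.6, "ty": 0.8, "tz": -0.3}
    - {"tx": 0.6, "ty": 0.8, "tz": -0.3}
    - {"tx": 0.6, "ty": 0.8, "tz": -0.3}
    - {"tx": 0.6, "ty": 0.8, "tz": -0.3}
    - {"tx": 0.6, "ty": 0.8, "tz": -0.3}
  claw: 0.5

```text
invalid input
```

Emit:
arm_command:
  commands:
    - {"tx": 0.6, "ty": 0.8}
    - {"tx": 0.6, "ty": 0.8}
    - {"tx": 0.6, "ty": 0.8}
    - {"tx": 0.6, "ty": 0.8}
    - {"tx": 0.6, "ty": 0.8}
    - {"tx": 0.6, "ty": 0.8}
    - {"tx": 0.6, "ty": 0.8}
    - {"tx": 0.6, "ty": 0.8}

```text
invalid input
```

Emit:
arm_command:
  commands:
    - {"tx": 0.6, "ty": 0.8}
    - {"tx": 0.6, "ty": 0.8}
    - {"tx": 0.6, "ty": 0.8}
    - {"tx": 0.6, "ty": 0.8}
    - {"tx": 0.6, "ty": 0.8}
    - {"tx": 0.6, "ty": 0.8}
    - {"tx": 0.6, "ty": 0.8}
    - {"tx": 0.6, "ty": 0.8}

```text
invalid input
```

```bash
python3 -c "
from h import *
C=np.array([.5577,-.1706,1.4432]);l=-.09
x,y=C[0]+l*np.cos(C[2]),C[1]+l*np.sin(C[2]);plan(x,y,.3,np.degrees(C[2])-180);s=get_state();print(s['q'],s['eef_pos'],s['t'],s['force'])"
```

```text
shares tx,ty,tz,twist [ 2.369  3.191 -0.294  0.464] mm [ 386. -916.   73.]
[ 1.61906651e+00  3.58597221e-01  1.18904496e-02  2.09099240e-05
 -1.22408796e+00 -2.88105715e-01] [0.16035788 0.65565566 0.22656265] 1.5 [-0.02570814  0.52869502 -0.02570433]
```

Emit:
arm_command:
  commands:
    - {"tx": 0, "ty": 0, "tz": -0.3, "twist": 0}
    - {"tx": 0, "ty": 0, "tz": -0.3, "twist": 0}
    - {"tx": 0.6, "ty": 0.8, "tz": -0.3, "twist": 0}
    - {"tx": 0.6, "ty": 0.8, "tz": -0.3, "twist": 0}
    - {"tx": 0.6, "ty": 0.8, "tz": -0.3, "twist": 0}
    - {"tx": 0.6, "ty": 0.8, "tz": -0.3, "twist": 0}
    - {"tx": 0.6, "ty": 0.8, "tz": -0.3, "twist": 0}
    - {"tx": 0.6, "ty": 0.8, "tz": -0.3, "twist": 0}
  claw: 0.5

```text
t: 2.17
eef_pos: [0.2589, 0.4238, 0.3017]
ee_rot: [-3.141, -0.0, -0.239]
force: [1.2, 0.3, 0.5]
width: 0.045
gripper_force: 0.0
```

Emit:
arm_command:
  commands:
    - {"tx": 0.6, "ty": 0.8, "tz": 0, "twist": 0}
    - {"tx": 0.6, "ty": 0.8, "tz": 0, "twist": 0}
    - {"tx": 0.6, "ty": 0.8, "tz": 0, "twist": 0}
    - {"tx": 0.6, "ty": 0.8, "tz": 0, "twist": 0}
    - {"tx": 0.6, "ty": 0.8, "tz": 0, "twist": 0}
    - {"tx": 0.6, "ty": 0.8, "tz": 0, "twist": 0}
    - {"tx": 0.6, "ty": 0.8, "tz": 0, "twist": 0}
    - {"tx": 0.6, "ty": 0.8, "tz": 0, "twist": 0}

```text
t: 2.83
eef_pos: [0.3574, 0.1939, 0.3021]
ee_rot: [-3.14, -0.001, -0.244]
force: [0.6, 0.3, -0.0]
width: 0.0442
gripper_force: 0.0
```

Emit:
arm_command:
  commands:
    - {"tx": 0.6, "ty": 0.8, "tz": 0, "twist": 0}
    - {"tx": 0.6, "ty": 0.8, "tz": 0, "twist": 0}
    - {"tx": 0.6, "ty": 0.8, "tz": 0, "twist": 0}
    - {"tx": 0.6, "ty": 0.8, "tz": 0, "twist": 0}
    - {"tx": 0.6, "ty": 0.8, "tz": 0, "twist": 0}
    - {"tx": 0.6, "ty": 0.8, "tz": 0, "twist": 0}
    - {"tx": 0.6, "ty": 0.8, "tz": 0, "twist": 0}
    - {"tx": 0.6, "ty": 0.8, "tz": 0, "twist": 0}

```text
t: 3.5
eef_pos: [0.4555, -0.0353, 0.301]
ee_rot: [3.141, 0.001, -0.244]
force: [-0.2, -0.3, -0.8]
width: 0.044
gripper_force: 0.0
```

```bash
python3 -c "
from h import *
C=np.array([.5577,-.1706,1.4432]);l=-.09
x,y=C[0]+l*np.cos(C[2]),C[1]+l*np.sin(C[2]);plan(x,y,.3,np.degrees(C[2])-180);s=get_state();print(s['q'],s['eef_pos'],s['t'],s['force'])"
```

```text
shares tx,ty,tz,twist [0.569 0.784 0.004 0.463] mm [  91. -225.   -1.]
[ 3.55898075e-01 -5.39716731e-02 -3.16933265e-01 -9.25772343e-05
 -1.30917069e+00  9.70999017e-01] [ 0.45553011 -0.03525402  0.30095733] 3.5 [-0.20937421 -0.30506057 -0.77367266]
```

Emit:
arm_command:
  commands:
    - {"tx": 0.57, "ty": 0.78, "tz": 0, "twist": 0.46}
    - {"tx": 0.57, "ty": 0.78, "tz": 0, "twist": 0.46}
    - {"tx": 0.57, "ty": 0.78, "tz": 0, "twist": 0.46}
    - {"tx": 0.57, "ty": 0.78, "tz": 0, "twist": 0.46}
    - {"tx": 0.57, "ty": 0.78, "tz": 0, "twist": 0.46}
    - {"tx": 0.57, "ty": 0.78, "tz": 0, "twist": 0.46}
    - {"tx": 0.57, "ty": 0.78, "tz": 0, "twist": 0.46}
    - {"tx": 0.57, "ty": 0.78, "tz": 0, "twist": 0.46}

```text
t: 4.17
eef_pos: [0.5484, -0.2565, 0.3002]
ee_rot: [3.14, 0.001, -1.246]
force: [-0.6, -0.1, -0.4]
width: 0.0443
gripper_force: 0.0
```

```bash
python3 -c "
from h import *
C=np.array([.5577,-.1706,1.4432]);l=-.09
x,y=C[0]+l*np.cos(C[2]),C[1]+l*np.sin(C[2]);plan(x,y,.3,np.degrees(C[2])-180);s=get_state();print(s['q'],s['eef_pos'],s['t'],s['force'])"
```

```text
shares tx,ty,tz,twist [0.01  0.012 0.001 0.144] mm [-2. -3. -0.]
[-1.15310645e-01  2.08433156e-01 -2.91859978e-02 -2.33586641e-04
 -1.33523763e+00  4.40360334e-01] [ 0.54839991 -0.25651392  0.30016894] 4.1667 [-0.64849672 -0.14665658 -0.38537745]
```

Finish the twist, then go down to z 0.195.

Emit:
arm_command:
  commands:
    - {"tx": 0.01, "ty": 0.01, "tz": 0, "twist": 0.144}
    - {"tx": 0.01, "ty": 0.01, "tz": 0, "twist": 0.144}
    - {"tx": 0.01, "ty": 0.01, "tz": 0, "twist": 0.144}
    - {"tx": 0.01, "ty": 0.01, "tz": 0, "twist": 0.144}
    - {"tx": 0.01, "ty": 0.01, "tz": 0.2, "twist": 0.144}
    - {"tx": 0.01, "ty": 0.01, "tz": 0.42, "twist": 0.144}
    - {"tx": 0.01, "ty": 0.01, "tz": 0.42, "twist": 0.144}
    - {"tx": 0.01, "ty": 0.01, "tz": 0.42, "twist": 0.144}

```text
t: 4.83
eef_pos: [0.5434, -0.2568, 0.191]
ee_rot: [3.133, 0.002, -1.69]
force: [-0.9, 0.2, -0.8]
width: 0.0435
gripper_force: 0.0
```

```bash
python3 -c "
from h import *
a=save('side','c1');b=save('scene','c2')
cv2.imwrite('pics/c.png',cv2.resize(np.hstack([a[40:260,190:430],b[60:280,90:330]])[:,:,::-1],(800,366),interpolation=cv2.INTER_CUBIC))
C=np.array([.5577,-.1706,1.4432]);l=-.09
x,y=C[0]+l*np.cos(C[2]),C[1]+l*np.sin(C[2]);plan(x,y,.195,np.degrees(C[2])-180);s=get_state();print(s['eef_pos'],s['t'],s['force'])"
```

```text
shares tx,ty,tz,twist [0.004 0.001 0.008 0.003] mm [-0. -1. -2.]
[ 0.54650885 -0.25883385  0.19697609] 4.9333 [-0.28099513  0.70337727  0.54275948]
```

View pics/c.png

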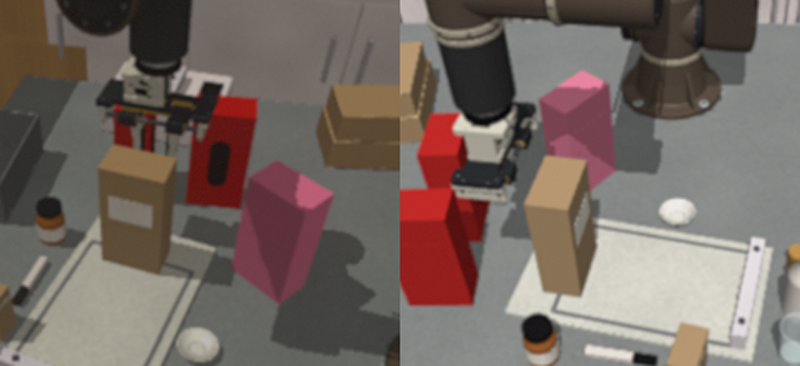

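The gripper is behind the carton's oval side (side-view pixel about (160,130) in the crop), clear of the red and pink boxes. Now I push along the carton's axis.

Emit:
arm_command:
  commands:
    - {"tx": -0.06, "ty": 0, "tz": 0, "twist": 0}
    - {"tx": -0.11, "ty": 0, "tz": 0, "twist": 0}
    - {"tx": -0.15, "ty": 0, "tz": 0, "twist": 0}
    - {"tx": -0.18, "ty": 0, "tz": 0, "twist": 0}
    - {"tx": -0.21, "ty": 0, "tz": 0, "twist": 0}
    - {"tx": -0.24, "ty": 0, "tz": 0, "twist": 0}
    - {"tx": -0.27, "ty": 0, "tz": 0, "twist": 0}
    - {"tx": -0.3, "ty": 0, "tz": 0, "twist": 0}

```text
t: 5.6
eef_pos: [0.5547, -0.1854, 0.1967]
ee_rot: [-3.141, -0.0, -1.692]
force: [0.1, -0.7, 0.0]
width: 0.0435
gripper_force: 0.1
```

```bash
python3 -c "
from h import *
a=save('side','d1');b=save('scene','d2')
cv2.imwrite('pics/d.png',cv2.resize(np.hstack([a[40:260,190:430],b[60:280,90:330]])[:,:,::-1],(800,366),interpolation=cv2.INTER_CUBIC))
s=get_state();print(s['eef_pos'],s['t'],s['force'])"
```

```text
[ 0.55470782 -0.18506476  0.19654589] 5.7 [ 0.39760923  0.23682171 -0.76098906]
```

View pics/d.png

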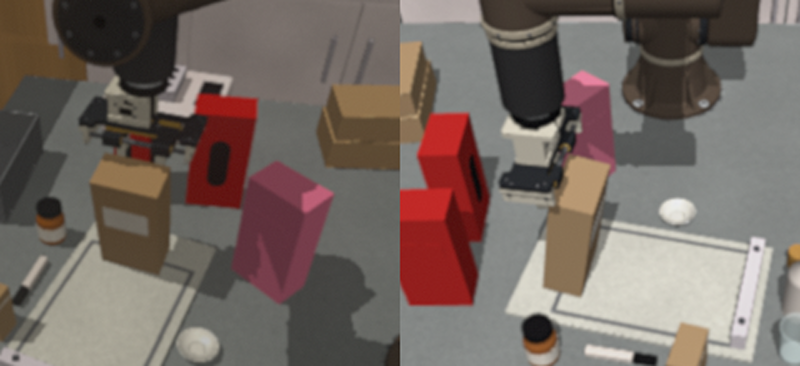

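The carton is tilting about its +x edge (base edge at about (565,290) in the right crop has not moved) and is not sliding. I continue past the balance point, then back off.

Emit:
arm_command:
  commands:
    - {"tx": -0.03, "ty": 0, "tz": 0, "twist": 0}
    - {"tx": -0.06, "ty": 0, "tz": 0, "twist": 0}
    - {"tx": -0.09, "ty": 0, "tz": 0, "twist": 0}
    - {"tx": -0.12, "ty": 0, "tz": 0, "twist": 0}
    - {"tx": -0.15, "ty": 0, "tz": 0, "twist": 0}
    - {"tx": -0.18, "ty": 0, "tz": 0, "twist": 0}
    - {"tx": -0.21, "ty": 0, "tz": 0, "twist": 0}
    - {"tx": -0.21, "ty": 0, "tz": 0, "twist": 0}

```text
t: 6.37
eef_pos: [0.5612, -0.1326, 0.1966]
ee_rot: [-3.141, 0.0, -1.691]
force: [0.7, 0.1, -0.3]
width: 0.0438
gripper_force: 0.0
```

Emit:
arm_command:
  commands:
    - {"tx": 0.1, "ty": 0, "tz": 0, "twist": 0}
    - {"tx": 0.2, "ty": 0, "tz": 0, "twist": 0}
    - {"tx": 0.24, "ty": 0, "tz": 0, "twist": 0}
    - {"tx": 0.24, "ty": 0, "tz": 0, "twist": 0}
    - {"tx": 0.24, "ty": 0, "tz": 0, "twist": 0}
    - {"tx": 0.24, "ty": 0, "tz": 0, "twist": 0}
    - {"tx": 0.24, "ty": 0, "tz": 0, "twist": 0}
    - {"tx": 0.24, "ty": 0, "tz": 0, "twist": 0}

```text
t: 7.03
eef_pos: [0.5538, -0.1929, 0.1966]
ee_rot: [-3.142, 0.0, -1.691]
force: [-0.2, 0.8, -0.9]
width: 0.0435
gripper_force: 0.0
```

```bash
python3 -c "
from h import *
a=save('side','e1');b=save('scene','e2')
cv2.imwrite('pics/e.png',np.vstack([cv2.resize(a[110:300,150:350],(568,540),interpolation=cv2.INTER_CUBIC)[:,:400].repeat(1,0),])[:,:,::-1])
A=cv2.resize(a[130:290,185:335],(375,400),interpolation=cv2.INTER_CUBIC);D=cv2.resize(b[165:285,150:320],(425,300),interpolation=cv2.INTER_CUBIC)
o=np.zeros((400,800,3),np.uint8);o[:,:375]=A;o[:300,375:]=D
cv2.imwrite('pics/e.png',o[:,:,::-1])
s=get_state();print(s['eef_pos'],s['t'],s['force'])
for c in('scene','side'):
  for n,z in(('carton_foot',.043),('carton_head',.043),('carton_middle',.043)):
    print(c,n,[(np.round(r['uv'],1),w2b(onz(r['uv'],c,z)).round(3),round(r['score'],2)) for r in spot_point(n,c)])
"
```

```text
[ 0.55381858 -0.19297222  0.19662761] 7.1333 [-0.17090493 -0.35615211 -0.44770351]
scene carton_foot [(array([197.6, 166.4]), array([-0.187,  0.188]), 0.95), (array([202.7, 213.9]), array([-0.109, -0.003]), 0.91), (array([116.3, 233.7]), array([-0.329, -0.131]), 0.88)]
scene carton_head [(array([114.2, 141. ]), array([-0.518,  0.248]), 0.77), (array([ 97.9, 184. ]), array([-0.475,  0.039]), 0.73), (array([275.1, 225. ]), array([0.106, 0.004]), 0.62), (array([192.7, 116.6]), array([-0.29 ,  0.442]), 0.6), (array([328.2, 246.4]), array([ 0.263, -0.038]), 0.58)]
scene carton_middle [(array([122.3, 168.3]), array([-0.428,  0.124]), 0.94), (array([242.7, 220.7]), array([ 0.012, -0.001]), 0.92), (array([108.7, 208.4]), array([-0.394, -0.048]), 0.73), (array([199.1, 142.2]), array([-0.221,  0.306]), 0.61)]
side carton_foot [(array([352.3, 207.8]), array([-0.153,  0.245]), 0.94), (array([270.1, 151.2]), array([-0.299, -0.08 ]), 0.91), (array([319.3, 157.5]), array([-0.334,  0.086]), 0.91), (array([267.8, 191.1]), array([-0.117, -0.011]), 0.8), (array([182.3, 236.7]), array([ 0.139, -0.157]), 0.29)]
side carton_head [(array([364.3, 150.3]), array([-0.432,  0.217]), 0.89), (array([241.4, 246.3]), array([0.103, 0.007]), 0.86), (array([323.7, 101.4]), array([-0.679, -0.005]), 0.79)]
side carton_middle [(array([318.8, 131.7]), array([-0.474,  0.04 ]), 0.85), (array([273.2, 125.3]), array([-0.445, -0.13 ]), 0.76), (array([355. , 179.3]), array([-0.276,  0.223]), 0.68), (array([254.8, 220.7]), array([0.007, 0.002]), 0.6)]
```

View pics/e.png

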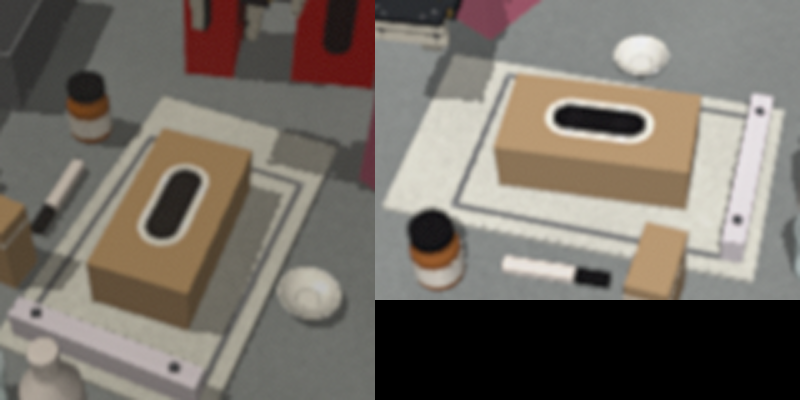

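It toppled: it lies inside the outline with the oval up (right crop (600,120)) and all bystanders are standing. Next I fit its lying pose.

```bash
cat > fit2.py <<'E'
from h import *
import fit
def run(sc,sd,x0):
    # sc, sd: [(local mm with x from foot to head, y, z), full-res px]
    fit.S=fit.D=lambda q:np.array(q)
    C,e=fit.fit(sc,sd,.008,x0);b=w2b(C)
    print("foot in board mm",(b*1000).round(1),"yaw",np.degrees(C[2]-B[2]).round(2),"head",((b+.22*np.array([np.cos(C[2]-B[2]),np.sin(C[2]-B[2])]))*1000).round(1),"res",e.round(1).tolist())
    return C
E
python3 - <<'E'
from fit2 import *
S=lambda x,y:np.array((x/2.5,y/2.5+165))-.3
D=lambda x,y:np.array((x/2.5+185,y/2.5+130))-.3
h=57.5
run([((0,h,70),S(516,75)),((220,h,70),S(700,95)),((220,-h,70),S(690,173)),((0,-h,70),S(497,150)),((0,-h,0),S(499,184)),((220,-h,0),S(685,207))],
[((0,-h,70),D(158,130)),((0,h,70),D(251,152)),((220,-h,70),D(90,263)),((220,h,70),D(188,290)),((220,-h,0),D(93,302)),((220,h,0),D(188,325))],[.55,-.13,1.4])
x,y=b2w(-.150,0.0);plan(x,y,.196,np.degrees(B[2])-180)
E
```

```text
foot in board mm [-107.7  -12. ] yaw 4.75 head [111.6   6.3] res [-0.5, -0.8, 0.0, -0.8, -0.3, -1.0, -1.8, -0.9, -0.3, 0.7, 0.8, 0.6, 0.5, -1.0, -0.6, -1.2, -1.8, 0.4, -0.0, 1.2, -0.6, 0.1, 0.3, 2.3]
shares tx,ty,tz,twist [-0.075  0.036  0.002  0.027] mm [-7. 20. -1.]
```

```bash
python3 -c "
from h import *
x,y=b2w(-.152,-.008);plan(x,y,.035,np.degrees(B[2])-180)"
```

```text
shares tx,ty,tz,twist [-0.065  0.005  0.646  0.027] mm [   1.   16. -162.]
```

Emit:
arm_command:
  commands:
    - {"tx": -0.065, "ty": 0.005, "tz": 0, "twist": 0.027}
    - {"tx": -0.065, "ty": 0.005, "tz": 0.1, "twist": 0.027}
    - {"tx": -0.065, "ty": 0.005, "tz": 0.25, "twist": 0.027}
    - {"tx": -0.065, "ty": 0.005, "tz": 0.4, "twist": 0.027}
    - {"tx": -0.065, "ty": 0.005, "tz": 0.52, "twist": 0.027}
    - {"tx": -0.065, "ty": 0.005, "tz": 0.6, "twist": 0.027}
    - {"tx": -0.065, "ty": 0.005, "tz": 0.645, "twist": 0.027}
    - {"tx": -0.065, "ty": 0.005, "tz": 0.645, "twist": 0.027}
  claw: 0.6

```text
t: 8.1
eef_pos: [0.5528, -0.1772, 0.0329]
ee_rot: [3.137, -0.001, -1.777]
force: [0.1, 0.1, 0.5]
width: 0.0527
gripper_force: 0.0
```

```bash
python3 -c "
from h import *
x,y=b2w(-.152,-.008);plan(x,y,.035,np.degrees(B[2])-180);s=get_state();print(s['force'],w2b(s['eef_pos']))"
```

```text
shares tx,ty,tz,twist [-0.001 -0.006 -0.009 -0.   ] mm [ 2. -0.  2.]
[0.06271993 0.13516931 0.53941037] [-0.15224399 -0.00645568]
```

Emit:
arm_command:
  commands:
    - {"tx": -0.04, "ty": 0, "tz": 0, "twist": 0}
    - {"tx": -0.08, "ty": 0, "tz": 0, "twist": 0}
    - {"tx": -0.11, "ty": 0, "tz": 0, "twist": 0}
    - {"tx": -0.14, "ty": 0, "tz": 0, "twist": 0}
    - {"tx": -0.17, "ty": 0, "tz": 0, "twist": 0}
    - {"tx": -0.2, "ty": 0, "tz": 0, "twist": 0}
    - {"tx": -0.23, "ty": 0, "tz": 0, "twist": 0}
    - {"tx": -0.25, "ty": 0, "tz": 0, "twist": 0}

```text
t: 8.77
eef_pos: [0.5676, -0.1151, 0.0357]
ee_rot: [-3.141, 0.0, -1.777]
force: [-1.1, -1.6, 0.9]
width: 0.0527
gripper_force: 1.0
```

```bash
python3 -c "
from h import *
a=save('side','f1');b=save('scene','f2')
A=cv2.resize(a[130:290,185:335],(375,400),interpolation=cv2.INTER_CUBIC);D=cv2.resize(b[165:285,150:320],(425,300),interpolation=cv2.INTER_CUBIC)
o=np.zeros((400,800,3),np.uint8);o[:,:375]=A;o[:300,375:]=D
cv2.imwrite('pics/f.png',o[:,:,::-1])
s=get_state();print(w2b(s['eef_pos']),s['t'],s['force'])
for c in('scene','side'):
  for n,z in(('carton_foot',.043),('carton_head',.043),('carton_middle',.043)):
    print(c,n,[(w2b(onz(r['uv'],c,z)).round(3),round(r['score'],2)) for r in spot_point(n,c) if abs(w2b(onz(r['uv'],c,z))-[.05,0]).max()<.15])
"
```

```text
[-0.08840198 -0.0082632 ] 8.8667 [-0.46584674  1.0189749   0.06580029]
scene carton_foot [(array([-0.076, -0.004]), 0.8)]
scene carton_head [(array([ 0.142, -0.018]), 0.56)]
scene carton_middle [(array([ 0.039, -0.008]), 0.71)]
side carton_foot [(array([-0.095, -0.012]), 0.89)]
side carton_head [(array([ 0.037, -0.14 ]), 0.72), (array([ 0.133, -0.003]), 0.57)]
side carton_middle [(array([ 0.033, -0.002]), 0.67), (array([0.171, 0.01 ]), 0.62)]
```

View pics/f.png

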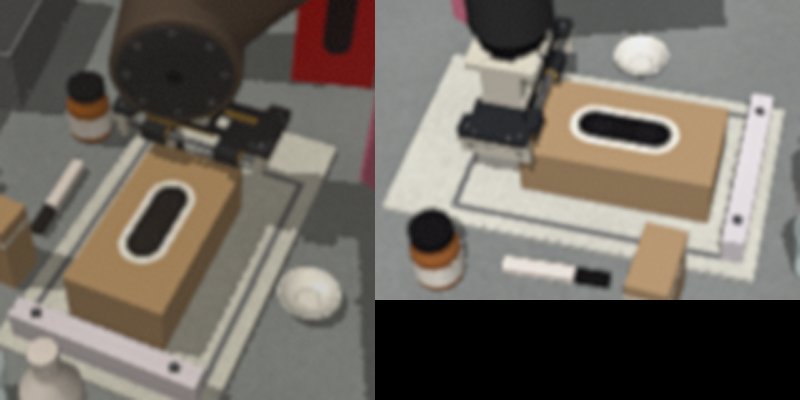

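The carton now looks parallel to the rail, with its head edge about 23 mm short. Both fingers rest on the foot end, so I continue gently.

Emit:
arm_command:
  commands:
    - {"tx": -0.015, "ty": 0, "tz": 0, "twist": 0}
    - {"tx": -0.03, "ty": 0, "tz": 0, "twist": 0}
    - {"tx": -0.045, "ty": 0, "tz": 0, "twist": 0}
    - {"tx": -0.055, "ty": 0, "tz": 0, "twist": 0}
    - {"tx": -0.065, "ty": 0, "tz": 0, "twist": 0}
    - {"tx": -0.072, "ty": 0, "tz": 0, "twist": 0}
    - {"tx": -0.08, "ty": 0, "tz": 0, "twist": 0}
    - {"tx": -0.084, "ty": 0, "tz": 0, "twist": 0}

```text
t: 9.83
eef_pos: [0.5716, -0.0952, 0.0353]
ee_rot: [-3.142, 0.0, -1.777]
force: [-0.9, -0.5, -0.3]
width: 0.0523
gripper_force: 0.4
```

Emit:
arm_command:
  commands:
    - {"tx": -0.002, "ty": 0, "tz": 0, "twist": 0}
    - {"tx": -0.004, "ty": 0, "tz": 0, "twist": 0}
    - {"tx": -0.006, "ty": 0, "tz": 0, "twist": 0}
    - {"tx": -0.008, "ty": 0, "tz": 0, "twist": 0}
    - {"tx": -0.01, "ty": 0, "tz": 0, "twist": 0}
    - {"tx": -0.012, "ty": 0, "tz": 0, "twist": 0}
    - {"tx": -0.014, "ty": 0, "tz": 0, "twist": 0}
    - {"tx": -0.016, "ty": 0, "tz": 0, "twist": 0}

```text
t: 10.5
eef_pos: [0.5717, -0.0939, 0.0356]
ee_rot: [3.141, -0.003, -1.777]
force: [-0.4, -17.2, 0.2]
width: 0.0521
gripper_force: 8.8
```

```bash
python3 -c "
from h import *
s=get_state();print(w2b(s['eef_pos']),s['t'],s['force'],s['moment'])"
```

```text
[-0.06684394 -0.00802458] 10.5 [ -0.37605566 -17.21891893   0.23424176] [-6.09273622 -0.13208642  0.06197759]
```

The force rose to 17 N as the head met the rail, and the moment is balanced. I back off and rise.

Emit:
arm_command:
  commands:
    - {"tx": 0.02, "ty": 0, "tz": 0, "twist": 0}
    - {"tx": 0.1, "ty": 0, "tz": 0, "twist": 0}
    - {"tx": 0.2, "ty": 0, "tz": 0, "twist": 0}
    - {"tx": 0.28, "ty": 0, "tz": -0.1, "twist": 0}
    - {"tx": 0.28, "ty": 0, "tz": -0.25, "twist": 0}
    - {"tx": 0.28, "ty": 0, "tz": -0.4, "twist": 0}
    - {"tx": 0.28, "ty": 0, "tz": -0.55, "twist": 0}
    - {"tx": 0.28, "ty": 0, "tz": -0.7, "twist": 0}

```text
t: 11.17
eef_pos: [0.5577, -0.1602, 0.2123]
ee_rot: [-3.141, 0.0, -1.777]
force: [0.7, 0.4, -0.6]
width: 0.0524
gripper_force: 0.0
```

```bash
python3 -c "
from h import *
a=save('side','g1');b=save('scene','g2')
A=cv2.resize(a[170:290,190:300],(400,436),interpolation=cv2.INTER_CUBIC);D=cv2.resize(b[165:285,190:320],(400,369),interpolation=cv2.INTER_CUBIC)
o=np.zeros((436,800,3),np.uint8);o[:,:400]=A;o[:369,400:]=D
cv2.imwrite('pics/g.png',o[:,:,::-1])
s=get_state();print(w2b(s['eef_pos']),s['eef_pos'],s['t'],s['force'])
"
```

```text
[-0.13425249 -0.01170642] [ 0.5616324  -0.16062448  0.21770298] 11.2667 [ 1.14073463  0.51114226 -1.98030124]
```

View pics/g.png

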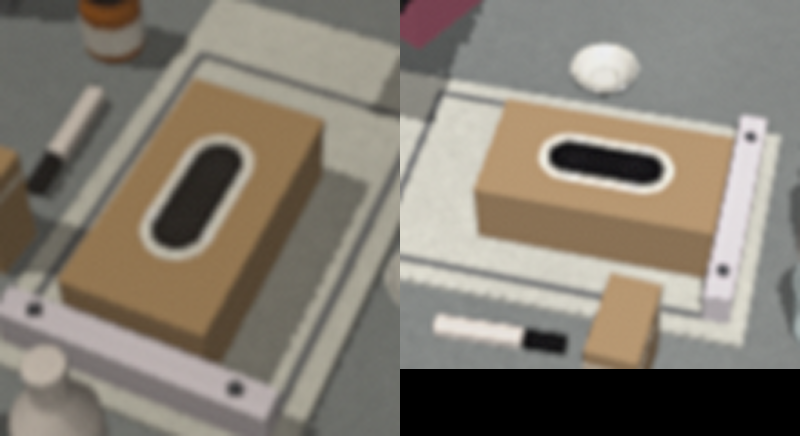

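The carton is against the rail and appears square, inside the tape lines with the oval up. A numeric check follows, then hand-in.

Run:
```python
from fit2 import *
S=lambda x,y:np.array((x/3.077+60,y/3.077+165))-.3
D=lambda x,y:np.array((x/3.636+190,y/3.636+170))-.3
h=57.5
run([((0,h,70),S(510,100)),((220,h,70),S(735,138)),((220,-h,70),S(710,235)),((0,-h,70),S(477,190)),((0,-h,0),S(480,233)),((220,-h,0),S(705,275))],
[((0,-h,70),D(196,78)),((0,h,70),D(325,122)),((220,-h,70),D(60,282)),((220,h,70),D(205,338))],[.55,-.13,1.4])
x,y=b2w(-.16,0);plan(x,y,.35,np.degrees(B[2])-180)
```

```text
foot in board mm [-55.8  -6.1] yaw -0.29 head [164.2  -7.2] res [-0.8, -1.6, 0.1, -1.0, 1.4, -1.1, -1.4, -1.2, -0.7, 0.1, 1.3, 1.0, -0.3, 0.1, 0.1, -0.4, -0.9, -0.1, -0.6, 0.0]
shares tx,ty,tz,twist [ 0.103  0.047 -0.529 -0.   ] mm [-17. -23. 132.]
```

The fit gives head x = 164.2 mm (rail at 165) and yaw -0.3°, so it is flush and square. I raise the arm further clear and hand in.

Emit:
arm_command:
  commands:
    - {"tx": 0, "ty": 0, "tz": -0.1, "twist": 0}
    - {"tx": 0, "ty": 0, "tz": -0.2, "twist": 0}
    - {"tx": 0, "ty": 0, "tz": -0.3, "twist": 0}
    - {"tx": 0, "ty": 0, "tz": -0.38, "twist": 0}
    - {"tx": 0, "ty": 0, "tz": -0.4, "twist": 0}
    - {"tx": 0, "ty": 0, "tz": -0.4, "twist": 0}
    - {"tx": 0, "ty": 0, "tz": -0.4, "twist": 0}
    - {"tx": 0, "ty": 0, "tz": -0.4, "twist": 0}

```text
t: 11.93
eef_pos: [0.5574, -0.1598, 0.3088]
ee_rot: [3.14, 0.0, -1.777]
force: [0.1, -0.5, -0.2]
width: 0.0525
gripper_force: 0.0
```

```bash
python3 -c "
from station import *
print(get_state()['eef_pos'],job_done())"
```

```text
the job is handed in; nothing more can be done
[ 0.55744517 -0.15981753  0.30880239] None
```

The job is handed in at about 12 s: the carton lies opening up inside the outline, its head measured flush against the rail (within 1 mm, 0.3° off square), no listed bystander was seen to move, and the arm is clear above it.

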